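# Dry a rinsed beaker: invert it on the dryer's peg and hold the sprung air gate half open

### The job

Take the blue plastic beaker from its cradle, turn it mouth down and lower it over the upright steel peg of the white air dryer until its rim stands on the dryer, without dropping it, and let go. Then slide the dryer's sprung air gate by its red grip to half travel (red pointer at the green line) and hold it there: finish while still holding it, since it springs shut when let go. Leave the glass beaker, the brass weight and the jar alone.

Things in the scene. Friction and masses are not known exactly. Their poses are not given: they have to be found in the camera images.
- beaker_center (a point): Centre (half-way up, on the axis) of the loose blue plastic beaker: straight round cup, outer diameter 50, height 90, wall 3, bottom 4 mm, 50 g. z axis: along its axis to the open mouth. It starts on its side in the grey cradle, axis level 75 mm above the table, mouth roughly away from the robot (+x within 20 degrees). Seated mouth down on the dryer, the centre is 85 mm above the table.
- beaker: The same beaker; origin at the centre of its closed bottom, z to the mouth. One grasp can invert it: hold it across its diameter with the tool leaning 45 degrees, fingers pointing down and towards the mouth; a half turn about the tool's own pointing direction then brings the mouth straight down.
- cradle: Fixed grey cradle under the beaker; origin on the table below it, x along the beaker to the mouth. Base 110 by 90 by 10 mm; two V saddles at x = -34 and 34 mm, each 10 mm thick, 48 mm wide, reaching 60 mm above the table. The beaker's sides are free.
- peg_top (a point): Top of the white dryer's fixed upright steel peg, 102 mm above the table: diameter 24, coned to 14 at the top, 62 mm tall on a flat plinth 40 mm above the table, on which the beaker's rim stands when fully home. Axes are the dryer's: y from peg to gate. Plinth: 75 mm to either side of the peg along x, 50 mm along -y; along +y the 75 mm high blower box begins 100 mm from the peg axis.
- gate_grip (a point): Middle of the red upright grip of the air gate, a block 30 (x) by 18 (y) by 44 mm high on a thin steel plate. This point is 106 mm above the table, the grip's top 124, the plate 80, the rails beside it 83. It moves with the gate. Axes are the dryer's: the gate opens level along +y, away from the peg. Shut, the grip is 145 mm from the peg axis.
- gate (a joint): Travel of the sprung air gate in m: 0 shut (at the start), 0.060 fully open, half travel 0.030 (red pointers on the plate level with the green lines on the rails; black lines mark shut and open). The spring pulls it shut with 3 N at 0, 10.5 N at half and 18 N fully open; let go, it snaps shut.
- glass_beaker_mid (a point): Centre of a loose empty glass beaker, diameter 52, height 65 mm: leave alone.
- weight_mid (a point): Centre of a loose brass weight with a knob, diameter 38, height 56 mm: leave alone.
- jar_mid (a point): Centre of a loose white jar with an orange cap, diameter 48, height 60 mm: leave alone.
Not all that is in view belongs to the job. There is more than one size of the beaker; the job needs the smallest.

How it is judged:
On the way, in this order (a step that is already met when the one before it is completed fails the run):
1. the beaker stands mouth down over the peg, rim on the dryer, let go, with the gate still shut (angle between beaker_center's own z axis and vertical above 3.04 rad and horizontal distance between beaker_center and peg_top below 0.0125 m and height (world z) of beaker_center between 0.08 and 0.089 m and contact force between each of the arm, the fingers and beaker below 0.05 N and linear speed of beaker below 0.03 m/s and value of joint gate below 0.006 m), for 0.2 s.
2. the gate is held at half travel by the robot (value of joint gate between 0.024 and 0.036 m and velocity of joint gate between -0.01 and 0.01 m/s and contact force between any of the fingers, the arm and gate above 4 N), for 0.5 s.
At the end, for the whole second after the job is handed in: Beaker mouth down over the peg (tilt under 0.1 rad, within 12.5 mm of the peg axis, centre 80-89 mm high: rim on the plinth), untouched, at rest; gate held still by the robot with over 4 N at 24-36 mm of its 60 mm; bystanders within 20 mm of their starts (all of step 2 and angle between beaker_center's own z axis and vertical above 3.04 rad and horizontal distance between beaker_center and peg_top below 0.0125 m and height (world z) of beaker_center between 0.08 and 0.089 m and contact force between each of the arm, the fingers and beaker below 0.05 N and linear speed of beaker below 0.03 m/s and distance of each of glass_beaker_mid, weight_mid, jar_mid from where it was at the start of the episode below 0.02 m); the arm keeps its last pose, push and grip.
It fails at once if the beaker is dropped (falls freely at more than 0.6 m/s) (contact force between the fingers and beaker below 0.02 N and linear speed of beaker above 0.6 m/s).
It fails at once if a bystander is moved by more than 20 mm or tipped (distance of any of glass_beaker_mid, weight_mid, jar_mid from where it was at the start of the episode above 0.02 m or angle between any of glass_beaker_mid, weight_mid, jar_mid's own z axis and vertical above 0.4 rad).
It also fails if it takes over 48 s, if anything falls off the work surface, if the arm or the gripper's body presses on something with over 40 N, if the wrist force passes 120 N, or if a joint passes its speed limit or range.

### The arm

A 6-joint arm with a two-finger parallel gripper is mounted at the origin on the work surface. World frame = base frame: x ahead of the robot, y to its left, z up, the work surface at z = 0. Lengths are in m, angles in rad, forces in N, time in s.
With the tool pointing down it reaches from about 0.325 to 0.85 m from the base axis. Payload 15.5 kg.
Tool frame: the origin (TCP) lies on the centre line of the jaws, within the pads' length; the fingertips stand finger_overhang ahead of it and the grasp point (between the pads) is the TCP (finger_overhang is the distance from the TCP to the fingertips, in m); z points along the fingers, x is the direction in which the jaws open and shut, and the axes are right-handed (so a half turn about z gives the same grasp; the last joint's range is limited). The gripper opens to 91 mm and grips with 3 to 60 N. Pads are 32 mm wide; open, the fingers measure 118 mm over their backs; the gripper's body (76 mm by 178 mm) begins 60 mm behind the grasp point.
Start: joints at [1.115, 0.494, 1.345, -0, 1.302, -0.096], TCP at [0.221, 0.585, 0.233] pointing down, gripper open.
Joint ranges: [-2.91, 2.91], [-0.82, 2.16], [0.22, 2.67], [-1.22, 4.37], [0.12, 2.79], [-3.08, 3.08]. Speed limits (rad/s): [1.89, 1.89, 2.57, 3.01, 3.01, 3.01].

### API

Orientations are given as a unit quaternion [x, y, z, w].
In Python, from station import observe, read_camera, close_job, finger_overhang gives the robot as it stands.
- The arm moves only by the shell command python3 -m pendant 'ROWS' [FORCE]. ROWS is a JSON object of lists of equal length, an entry for each row: "rotation": the turn, a rotation vector about the tool's x, y, z in rad, a list of three; "delta_pos": the shift along the tool's x, y, z in m, a list of three; "hand": the opening, from 0 (shut) to 1 (fully open). A call has 1 to 12 rows; each row is the pose to reach, as a shift and turn from the pose measured when the call began, along the tool's axes at that moment; what a row does not reach only later rows make up. A row lasts 1/12 s, in which the tool goes at most 41.7 mm and 7.16 degrees, less where a joint would pass 70% of its speed; a pose out of reach is approached as far as the arm can. A call with a gripper value outside its range is refused whole. The fingers move at their own pace and stop on an object; FORCE is the grip in N (left out, the last holds). Time passes only in rows, so rows that repeat a pose let the fingers close. It gives the time, the measured TCP pose, the force and the opening at its end, in the units of the state.
- observe(): the state, without advancing time (a new reading comes with each control period).
- read_camera(name): name is "scene" or "top"; returns a dict with "img" (420x560x3 uint8, red, green, blue), "intrinsics" (3x3 intrinsics, pixels), "rvec" (rotation vector, rad) and "tvec" (3), from world to camera coordinates, as OpenCV has them. Camera axes: x right, y down, z forward; pixel columns grow to the right and rows downward; lengths in m; the calibration is good to about 2 mm. A picture is of the moment at which its call begins. There is no depth.
- close_job(): hands the job in, once; it reports no verdict.
The state is a dict: "time": time; "joint_pos": joint angles; "joint_velocities": joint speeds; "tau": joint torques, N m; "tcp_pos": TCP position; "eef_rot": TCP orientation; "contact_force": force on the tool from outside, world axes, zero at the start; "torque": the same for the moment, N m; "width": finger opening in m.
Only numpy, scipy, OpenCV 4.12 (cv2) and the standard library are available. Lean on these libraries where they do the work, as an engineer would, in place of code of your own. Each camera call takes 0.05 s, during which the arm holds its last target. There are 200 camera calls.

## Working session

There is one attempt and no reset: what is moved stays moved. The work goes in short steps, Python scripts to look and compute and a shell command to move; the robot and the scene stay as the last step left them, time stands still between calls to the robot, and variables do not carry over. Pictures are saved under pics/ and viewed, about 8 in all and at most 12, crops included, and the job is handed in when it is done.

```bash
ls; mkdir -p pics
python3 - <<'E'
from station import *
import cv2
o=observe();print(o,finger_overhang)
for n in("scene","top"):
    c=read_camera(n);print(n,c["intrinsics"],c["rvec"],c["tvec"])
    cv2.imwrite(f"pics/{n}0.png",c["img"][:,:,::-1])
E
```

```text
pics
{'time': 0.0, 'joint_pos': array([ 1.11450944e+00,  4.94174281e-01,  1.34611584e+00,  6.91801858e-05,
        1.30252950e+00, -9.55238816e-02]), 'joint_velocities': array([-7.58523826e-04,  1.21453253e-05, -4.40660587e-04, -3.45689890e-04,
        5.98316041e-04, -7.86763097e-04]), 'tau': array([-1.44583060e-03, -8.78755331e+01, -3.81880867e+01,  7.06084748e-02,
        5.27657988e-02, -7.44515660e-05]), 'tcp_pos': array([0.22044968, 0.58444918, 0.23234898]), 'eef_rot': array([ 8.22497693e-01,  5.68768114e-01, -5.51832544e-04,  2.70106184e-04]), 'contact_force': array([-0.76009454,  0.09666485, -0.07871874]), 'torque': array([-0.01266888, -0.00037245, -0.02224331]), 'width': 0.09127786248898397} 0.019
scene [[415.69949262   0.         277.68938814]
 [  0.         415.69949262 206.59012144]
 [  0.           0.           1.        ]] [ 0.72139045  2.52980998 -1.25303667] [ 0.49472755 -0.12977753  1.44217097]
top [[454.67062699   0.         277.6287641 ]
 [  0.         454.67062699 205.25573588]
 [  0.           0.           1.        ]] [ 2.18891102 -2.19017289  0.10253371] [0.01053069 0.59766238 1.07279688]
```

View pics/scene0.png

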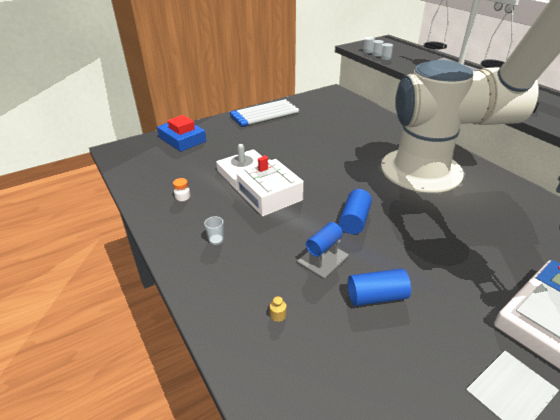

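View pics/top0.png

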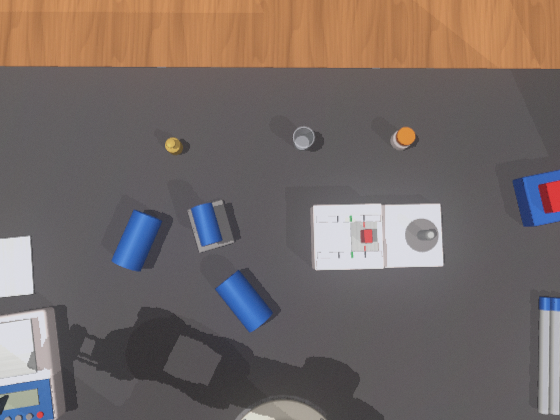

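Top view: the small blue beaker in the grey cradle is at (207,225). Other candidates are the larger blue beakers at (137,240) and (244,300), with no cradle. The dryer peg is at about (430,235), the red grip at (367,236), the weight at (173,146), the glass at (303,138) and the jar at (404,137). I'll check this in one composite crop.

```bash
cat > h.py <<'E'
import numpy as np, cv2
from scipy.spatial.transform import Rotation as R
from station import *
def cam(n):
    c=read_camera(n); return c
def proj(c,P): return cv2.projectPoints(np.atleast_2d(np.asarray(P,float)),c["rvec"],c["tvec"],c["intrinsics"],None)[0][:,0]
def unproj(c,uv,z):
    M=cv2.Rodrigues(c["rvec"])[0]; C=-M.T@c["tvec"]
    d=M.T@np.linalg.inv(c["intrinsics"])@np.array([uv[0],uv[1],1.])
    return C+d*(z-C[2])/d[2]
def cyl(center,axis,r,h):
    axis=np.array(axis)/np.linalg.norm(axis); a=np.cross(axis,[0.3,0.5,0.81]);a/=np.linalg.norm(a);b=np.cross(axis,a)
    t=np.linspace(0,2*np.pi,40)[:,None]
    ring=r*(np.cos(t)*a+np.sin(t)*b)
    return np.vstack([center+ring+axis*h/2,center+ring-axis*h/2])
def hullmask(c,P):
    m=np.zeros((420*4,560*4),np.uint8)
    cv2.fillConvexPoly(m,cv2.convexHull(np.round(proj(c,P)*4+1.5).astype(np.int32)),1); return m
E
python3 - <<'E'
from h import *
from scipy.optimize import minimize
T=cam("top");S=cam("scene")
def blue(c,box):
    i=cv2.resize(c["img"],None,fx=4,fy=4,interpolation=cv2.INTER_CUBIC).astype(int)
    m=((i[...,2]-i[...,0])>45)&((i[...,2]-i[...,0])>0.3*i[...,2])
    k=np.zeros_like(m);x0,y0,x1,y1=[4*v for v in box];k[y0:y1,x0:x1]=1
    return (m&k).astype(np.uint8)
mt=blue(T,(185,195,228,255));ms=blue(S,(300,218,342,256))
def cost(p,sep=False):
    P=cyl(np.array([p[0],p[1],.075]),[np.cos(p[2]),np.sin(p[2]),0],.025,.09)
    r=[]
    for c,m in((T,mt),(S,ms)):
        h=hullmask(c,P); r.append(1-(h&m).sum()/(h|m).sum())
    return r if sep else sum(r)
uv=[207,225];p0=unproj(T,uv,.075);print(p0)
best=min((minimize(cost,[p0[0],p0[1],y],method="Nelder-Mead",options=dict(initial_simplex=[[p0[0],p0[1],y],[p0[0]+.01,p0[1],y],[p0[0],p0[1]+.01,y],[p0[0],p0[1],y+.15]])) for y in(0.1,.3,-.2)),key=lambda r:r.fun)
print("beaker",best.x,cost(best.x,True))
x0,y0=180,185
a=cv2.resize(T["img"][195:260,180:240],None,fx=6,fy=6,interpolation=cv2.INTER_CUBIC)
b=cv2.resize(T["img"][200:275,307:447],None,fx=5,fy=5,interpolation=cv2.INTER_CUBIC)
d=cv2.resize(S["img"][150:215,210:305],None,fx=4,fy=4,interpolation=cv2.INTER_CUBIC)
o=np.zeros((600,800,3),np.uint8)
b=cv2.resize(T["img"][200:275,307:447],(700,375),interpolation=cv2.INTER_CUBIC)
o[:375,:700]=b
a=cv2.resize(T["img"][195:260,180:240],(205,222));o[376:376+222,:205]=a
d=cv2.resize(S["img"][150:212,213:305],(330,222));o[376:598,210:540]=d
e=cv2.resize(S["img"][215:275,295:355],(222,222));o[376:598,545:767]=e
cv2.imwrite("pics/crop1.png",o[:,:,::-1])
E
```

```text
[0.54842987 0.17229968 0.075     ]
beaker [0.54991146 0.17496821 0.28820828] [np.float64(0.044726256221449545), np.float64(0.08168083097261569)]
```

View pics/crop1.png

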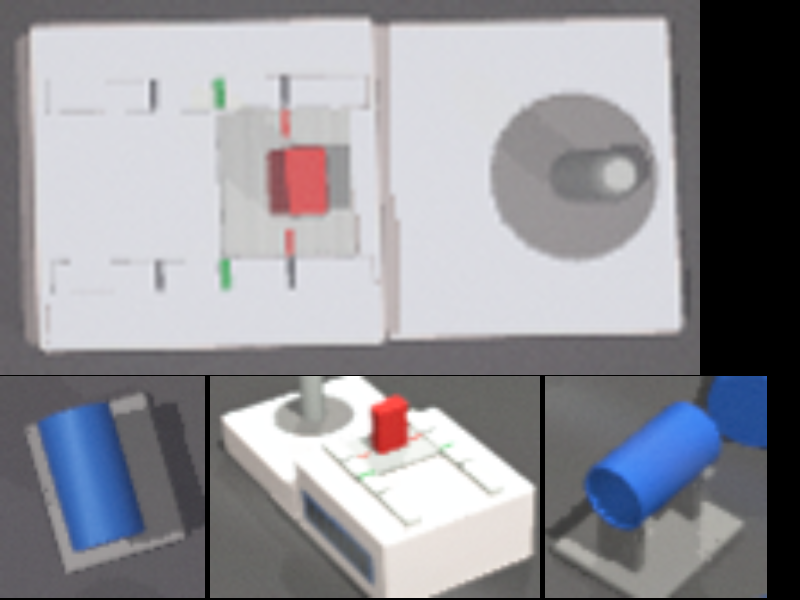

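The crop confirms it: the small beaker lies in the cradle, with its open mouth towards the scene camera (+x). Peg top is at about (430.6,234.6), the plinth disc at (421.4,234.8) and the grip top at (368,235.6). The gate opens along +y in the world.

Run:
```python
from h import *
T=cam("top");S=cam("scene")
f=lambda u,v:(307+(u+.5)/5-.5,200+(v+.5)/5-.5)
for n,u,v,z in(("pegtop",620,175,.102),("disc",574,176,.04),("grip",307,180,.124),("redA",286,123,.08),("redB",290,242,.08),("greenA",220,94,.083),("greenB",225,274,.083),("blkshutA",285,91,.083),("blkshutB",291,272,.083),
 ("plinth c1",667,18,.04),("plinth c2",683,330,.04),("box c1",33,25,.075),("box c2",43,350,.075)):
    print(n,unproj(T,f(u,v),z).round(4))
# scene: peg top at pixel approx
print(proj(S,[unproj(T,f(620,175),.102)]), proj(S,[unproj(T,f(307,180),.124)]))
for n,uv,h in(("weight",(173,146),.056),("glass",(303,138),.065),("jar",(404,137),.06)): print(n,unproj(T,uv,h/2).round(3))
for n,uv in(("big1",(137,240)),("big2",(244,300))): print(n,unproj(T,uv,.035).round(3))
o=observe();print(R.from_quat(o["eef_rot"]).as_matrix().round(3))
```

```text
pegtop [ 0.5257 -0.3307  0.102 ]
disc [ 0.526  -0.3307  0.04  ]
grip [ 0.5234 -0.1854  0.124 ]
redA [ 0.5499 -0.1857  0.08  ]
redB [ 0.4957 -0.1867  0.08  ]
greenA [ 0.563  -0.1551  0.083 ]
greenB [ 0.4814 -0.1563  0.083 ]
blkshutA [ 0.5643 -0.1849  0.083 ]
blkshutB [ 0.4822 -0.1863  0.083 ]
plinth c1 [ 0.6013 -0.3773  0.04  ]
plinth c2 [ 0.4534 -0.3806  0.04  ]
box c1 [ 0.5952 -0.0708  0.075 ]
box c2 [ 0.4469 -0.0742  0.075 ]
[[239.55128348 144.28820309]] [[261.37016368 157.1966122 ]]
weight [0.741 0.263 0.028]
glass [ 0.76  -0.051  0.032]
jar [ 0.764 -0.298  0.03 ]
big1 [0.515 0.342 0.035]
big2 [0.374 0.089 0.035]
[[ 0.353  0.936 -0.   ]
 [ 0.936 -0.353 -0.   ]
 [-0.    -0.    -1.   ]]
```

```bash
cat >> h.py <<'E'
def Rt(az,tilt,flip=False):
    """tool z leaning 'tilt' from down toward azimuth az; tool x at az+90 (or az-90 if flip)"""
    d=np.array([np.cos(az),np.sin(az),0]); x=np.array([-d[1],d[0],0])*(-1 if flip else 1)
    z=np.sin(tilt)*d-np.cos(tilt)*np.array([0,0,1]); return np.c_[x,np.cross(z,x),z]
def rel(p,M):
    o=observe();A=R.from_quat(o["eef_rot"])
    print("dpos",(A.as_matrix().T@(np.array(p)-o["tcp_pos"])).round(4),"rot",(A.inv()*R.from_matrix(M)).as_rotvec().round(4),"| t",round(o["time"],2),"tcp",o["tcp_pos"].round(4),"w",round(o["width"],4),"F",o["contact_force"].round(1),"q",o["joint_pos"].round(2))
BK=np.array([.5499,.1750,.075]);AZ=.288
PEG=np.array([.5257,-.3307,.102]);DY=.017
GRIP=np.array([.5234,-.1854,.106])
E
python3 -c "
from h import *
M=Rt(AZ,np.pi/4); rel(BK-.12*M[:,2],M)"
```

```text
dpos [-0.3183  0.3851  0.073 ] rot [-0.7573  0.2549 -0.6145] | t 0.3 tcp [0.2206 0.5847 0.2327] w 0.0914 F [ 0.4 -0.3  0.6] q [ 1.11  0.49  1.35  0.    1.3  -0.1 ]
```

```bash
python3 -m pendant '{"delta_pos":[[-0.08,0.1,0],[-0.16,0.2,0],[-0.24,0.29,0.02],[-0.318,0.385,0.05],[-0.318,0.385,0.073],[-0.318,0.385,0.073],[-0.318,0.385,0.073],[-0.318,0.385,0.073],[-0.318,0.385,0.073],[-0.318,0.385,0.073],[-0.318,0.385,0.073],[-0.318,0.385,0.073]],"rotation":[[-0.1,0.03,-0.08],[-0.2,0.07,-0.16],[-0.3,0.1,-0.25],[-0.4,0.13,-0.33],[-0.5,0.17,-0.41],[-0.6,0.2,-0.49],[-0.7,0.235,-0.57],[-0.757,0.255,-0.6145],[-0.757,0.255,-0.6145],[-0.757,0.255,-0.6145],[-0.757,0.255,-0.6145],[-0.757,0.255,-0.6145]],"hand":[1,1,1,1,1,1,1,1,1,1,1,1]}'
python3 -c "
from h import *
M=Rt(AZ,np.pi/4); rel(BK-.12*M[:,2],M)"
```

```text
time: 1.3
tcp_pos: [0.4392, 0.2323, 0.2489]
eef_rot: [0.557, 0.745, 0.292, 0.222]
contact_force: [-6.7, 31.2, 0.7]
width: 0.0911
dpos [-0.0859 -0.0573  0.069 ] rot [-0.0333  0.0065  0.0009] | t 1.3 tcp [0.4392 0.2323 0.2489] w 0.0911 F [-6.7 31.2  0.7] q [ 0.44  0.14  2.22 -1.22  0.12 -0.24]
```

The wrist is at its j4 and j5 limits (near-singular). I'll collect a few settled poses and fit the kinematics before going on.

```bash
cat > log.py <<'E'
import json
from station import observe
o=observe();open("log.txt","a").write(json.dumps([list(map(float,o[k])) for k in("joint_pos","tcp_pos","eef_rot")])+"\n")
print([round(float(v),3) for v in list(o["joint_pos"])+list(o["tcp_pos"])+list(o["contact_force"])])
E
python3 -m pendant '{"delta_pos":[[0,0,0],[0,0,0],[0,0,0]],"rotation":[[0,0,0],[0,0,0],[0,0,0]],"hand":[1,1,1]}' >/dev/null; python3 log.py
python3 -m pendant '{"delta_pos":[[0,-0.03,-0.03],[0,-0.05,-0.06],[0,-0.05,-0.06],[0,-0.05,-0.06]],"rotation":[[0.1,0,0],[0.2,0,0],[0.3,0,0],[0.3,0,0]],"hand":[1,1,1,1]}' >/dev/null; python3 log.py
python3 -m pendant '{"delta_pos":[[-0.04,0,0],[-0.08,0,0],[-0.08,0,0],[-0.08,0,0]],"rotation":[[0,0.1,0.1],[0,0.2,0.2],[0,0.2,0.2],[0,0.2,0.2]],"hand":[1,1,1,1]}' >/dev/null; python3 log.py
cat > kin.py <<'E'
import json,numpy as np
from scipy.optimize import least_squares
from scipy.spatial.transform import Rotation as R
def fk(q,k):
    H,a,L2,L3,D,e=k
    A=R.from_euler("z",q[0]); p=np.array([a,0,H])
    B=A*R.from_euler("y",q[1]); 
    p=A.apply(p)+B.apply([0,0,L2])
    C=B*R.from_euler("y",q[2]); p=p+C.apply([-e,0,L3])
    W=C*R.from_euler("z",q[3])*R.from_euler("y",q[4])*R.from_euler("z",q[5])
    return p+W.apply([0,0,D]),W
if __name__=="__main__":
    L=[json.loads(l) for l in open("log.txt")]
    L.append([[1.1145,.49417,1.34612,0.00007,1.30253,-.09552],[.22045,.58445,.23235],[.8225,.56877,-.00055,.00027]])
    for q,p,r in L: print((fk(q,[0]*6)[1].inv()*R.from_quat(r)).as_rotvec().round(3))
    s=least_squares(lambda k:np.r_[np.concatenate([fk(q,k)[0]-p for q,p,r in L]),1e-4*(k-[.4,0,.4,.4,.3,0])],[.4,0,.4,.4,.3,0])
    print(s.x.round(4),np.abs(s.fun[:-6]).max()); np.save("k.npy",s.x)
E
python3 kin.py
```

```text
[0.442, 0.139, 2.216, -1.223, 0.119, -0.237, 0.439, 0.233, 0.249, -0.218, -0.167, 0.849]
[0.461, 0.048, 2.175, -0.512, 0.339, -0.935, 0.404, 0.207, 0.258, 1.559, -2.036, 0.244]
[0.23, 0.023, 2.197, 0.102, 0.354, -1.637, 0.401, 0.167, 0.246, -0.505, 0.335, -0.827]
[-0.    -0.     3.142]
[-0.    -0.     3.142]
[ 0.    -0.    -3.142]
[-0.    -0.     3.142]
[-0.2432  0.3444  0.4588  0.0391  0.0007  0.0829] 0.0677561752641164
```

```bash
python3 -m pendant '{"delta_pos":[[0,0,-0.04],[0,0,-0.08],[0,0,-0.08],[0,0,-0.08]],"rotation":[[0.1,0.05,0.1],[0.2,0.1,0.2],[0.3,0.15,0.3],[0.3,0.15,0.3]],"hand":[1,1,1,1]}' >/dev/null; python3 log.py
python3 -m pendant '{"delta_pos":[[0,0.02,0],[0,0.04,0],[0,0.04,0],[0,0.04,0]],"rotation":[[0.1,-0.1,-0.1],[0.2,-0.2,-0.2],[0.2,-0.3,-0.2],[0.2,-0.3,-0.2]],"hand":[1,1,1,1]}' >/dev/null; python3 log.py
python3 -m pendant '{"delta_pos":[[0.03,0,0],[0.06,0.03,0],[0.08,0.06,0],[0.08,0.06,0]],"rotation":[[0,0.1,0],[0,0.2,0],[0,0.3,0],[0,0.4,0]],"hand":[1,1,1,1]}' >/dev/null; python3 log.py
cat > kin.py <<'E'
import json,numpy as np
from scipy.optimize import least_squares
from scipy.spatial.transform import Rotation as R
def fk(q,k):
    A=R.from_euler("z",q[0]); B=A*R.from_euler("y",q[1]); C=B*R.from_euler("y",q[2]); E=C*R.from_euler("z",q[3]);F=E*R.from_euler("y",q[4])
    G=F*R.from_euler("z",q[5]+np.pi)
    return A.apply([k[0],k[1],k[2]])+B.apply([k[8],0,k[3]])+C.apply([k[4],0,k[5]])+E.apply([0,k[6],0])+F.apply([k[9],0,k[7]]),G
if __name__=="__main__":
    L=[json.loads(l) for l in open("log.txt")]
    L.append([[1.1145,.49417,1.34612,0.00007,1.30253,-.09552],[.22045,.58445,.23235],[.8225,.56877,-.00055,.00027]])
    x0=np.array([0,0,.35,.4,0,.4,.06,.3,0,0])
    s=least_squares(lambda k:np.r_[np.concatenate([fk(q,k)[0]-p for q,p,r in L]),1e-4*(k-x0)],x0)
    print(s.x.round(4),np.abs(s.fun[:-10]).max()); np.save("k.npy",s.x)
E
python3 kin.py
```

```text
[0.022, -0.103, 1.968, 0.318, 1.02, -1.681, 0.358, 0.156, 0.317, 0.593, 0.259, -1.485]
[0.291, 0.078, 1.692, -0.074, 1.291, -1.449, 0.399, 0.157, 0.328, -0.463, 0.926, -0.554]
[0.17, 0.182, 1.615, 0.361, 1.278, -1.704, 0.446, 0.252, 0.329, -0.864, -1.605, -1.948]
[ 0.      0.0596  0.2566  0.5968  0.1179  0.3844  0.      0.3337 -0.
  0.    ] 3.749244833595178e-06
```

```bash
cat >> kin.py <<'E'
lo=np.array([-2.91,-.82,.22,-1.22,.12,-3.08])+.02;hi=np.array([2.91,2.16,2.67,4.37,2.79,3.08])-.02
K=np.load("k.npy")
def ik(p,M,q0=None):
    best=None;M=R.from_matrix(M)
    rng=np.random.default_rng(0)
    for i in range(40 if q0 is None else 1):
        g=rng.uniform(lo,hi) if q0 is None else np.clip(q0,lo+.001,hi-.001)
        s=least_squares(lambda q:np.r_[(fk(q,K)[0]-p)*5,(M.inv()*fk(q,K)[1]).as_rotvec()],g,bounds=(lo,hi))
        if best is None or s.cost<best.cost-1e-9: best=s
    return best.x,best.cost
E
python3 - <<'E'
from h import *
from kin import ik
for n,az,fl,p in(("pre",AZ,0,BK-.12*Rt(AZ,np.pi/4)[:,2]),("pre.06",AZ,0,BK-.06*Rt(AZ,np.pi/4)[:,2]),("above",AZ,0,BK+[0,0,.1]),("grasp",AZ,0,BK),("grasp180",AZ,1,BK),("lift",AZ,0,BK+[0,0,.18]),("liftflip",AZ,1,BK+[0,0,.18])):
    q,c=ik(p,Rt(az,np.pi/4,fl));print(n,q.round(2),"%.1e"%c)
for az in (.3,.017,-.3,-.56,-.8):
  for z in(.21,.085):
    q,c=ik(np.r_[PEG[:2],z],Rt(az,np.pi/4,1));print("peg",az,z,q.round(2),"%.1e"%c)
q,c=ik(GRIP,Rt(DY,0,1));print("grip",q.round(2),c)
E
```

```text
pre [0.1  0.43 2.41 2.86 0.5  1.68] 4.7e-31
pre.06 [0.13 0.59 2.35 2.93 0.58 1.63] 8.1e-22
above [0.15 0.42 2.19 2.75 0.27 1.85] 1.8e-21
grasp [0.15 0.71 2.27 2.97 0.62 1.61] 8.5e-27
grasp180 [ 0.15  0.71  2.27  2.97  0.62 -1.53] 5.5e-26
lift [ 0.13  0.22  2.08  1.1   0.14 -2.78] 1.4e-04
liftflip [0.13 0.22 2.08 1.1  0.14 0.36] 1.4e-04
peg 0.3 0.21 [-1.05  0.49  1.78  1.    0.96 -0.42] 3.0e-21
peg 0.3 0.085 [-1.05  0.71  1.86  1.23  0.82 -0.77] 3.0e-27
peg 0.017 0.21 [-0.99  0.43  1.92  1.19  0.7  -0.36] 7.1e-20
peg 0.017 0.085 [-0.99  0.69  2.01  1.62  0.64 -0.91] 2.4e-31
peg -0.3 0.21 [-0.87  0.38  2.02  1.49  0.39 -0.33] 8.4e-30
peg -0.3 0.085 [-0.87  0.68  2.12  2.27  0.52 -1.19] 4.6e-30
peg -0.56 0.21 [-0.72  0.37  2.06  2.1   0.14 -0.64] 2.7e-05
peg -0.56 0.085 [-0.72  0.67  2.15  2.9   0.47 -1.46] 3.8e-31
peg -0.8 0.21 [-0.57  0.38  2.04  4.35  0.17 -2.61] 4.5e-05
peg -0.8 0.085 [-0.57  0.67  2.12  3.51  0.46 -1.74] 3.7e-20
grip [-0.45  0.55  1.66 -0.    0.93  1.11] 4.848940475375476e-20
```

```bash
cat > plan.py <<'E'
from h import *
from kin import ik,fk,K
def low(p,G):  # lowest z of gripper body front corners and fingertips
    c=[p+G.apply([sx*.089,sy*.038,-.06])for sx in(1,-1)for sy in(1,-1)]; return min(x[2] for x in c)
def plan(qs,n,q0=None,step=2):
    """joint-interpolate from present (or q0) through qs; print relative poses per `step` rows, restarted each call of 12 rows"""
    o=observe(); q=np.array(o["joint_pos"] if q0 is None else q0); 
    pts=np.vstack([q]+[np.asarray(x) for x in qs]); m=len(qs)
    for k in range(n):
        if k%12==0:
            s=k/n*m;i=min(int(s),m-1);b=pts[i]+(s-i)*(pts[i+1]-pts[i]);bp,bG=fk(b,K);print("call")
        s=(k+1)/n*m;i=min(int(s),m-1);c=pts[i]+(s-i)*(pts[i+1]-pts[i]);p,G=fk(c,K)
        if (k+1)%step==0: print(k+1,(bG.inv().apply(p-bp)).round(3).tolist(),(bG.inv()*G).as_rotvec().round(3).tolist()," tcp",p.round(3),"low",round(low(p,G),3))
E
python3 - <<'E'
from plan import *
M=Rt(AZ,np.pi/4)
q,c=ik(BK-.12*M[:,2],M,[.1,.43,2.41,2.86,.5,1.68]);print(q.round(3),c)
plan([q],24)
E
```

```text
[0.099 0.435 2.414 2.861 0.5   1.684] 8.632802389995426e-20
call
2 [0.048, -0.002, 0.023] [0.013, 0.186, 0.391]  tcp [0.435 0.303 0.324] low 0.327
4 [0.088, 0.004, 0.035] [0.069, 0.358, 0.803]  tcp [0.432 0.346 0.327] low 0.31
6 [0.118, 0.016, 0.039] [0.166, 0.516, 1.232]  tcp [0.438 0.376 0.334] low 0.31
8 [0.133, 0.033, 0.039] [0.302, 0.658, 1.67]  tcp [0.452 0.394 0.341] low 0.328
10 [0.134, 0.054, 0.037] [0.476, 0.785, 2.113]  tcp [0.472 0.398 0.344] low 0.323
12 [0.119, 0.074, 0.038] [0.695, 0.899, 2.553]  tcp [0.494 0.388 0.34 ] low 0.289
call
14 [0.032, -0.004, -0.006] [0.115, 0.068, 0.486]  tcp [0.515 0.366 0.328] low 0.262
16 [0.072, 0.004, -0.018] [0.246, 0.123, 0.974]  tcp [0.531 0.333 0.306] low 0.246
18 [0.115, 0.025, -0.038] [0.402, 0.165, 1.458]  tcp [0.536 0.292 0.276] low 0.216
20 [0.155, 0.059, -0.065] [0.594, 0.19, 1.932]  tcp [0.529 0.246 0.239] low 0.193
22 [0.189, 0.106, -0.097] [0.837, 0.19, 2.386]  tcp [0.506 0.198 0.199] low 0.181
24 [0.212, 0.164, -0.134] [1.15, 0.15, 2.803]  tcp [0.469 0.151 0.16 ] low 0.175
```

Run:
```python
from plan import *
M=Rt(AZ,np.pi/4,1)
q,c=ik(BK-.10*M[:,2],M,[.1,.43,2.41,2.86,.5,-1.46]);print(q.round(3),c)
plan([q],24)
```

```text
[ 0.109  0.489  2.396  2.892  0.535 -1.482] 4.5996504615761274e-24
call
2 [0.049, -0.002, 0.025] [-0.006, 0.187, 0.129]  tcp [0.435 0.305 0.323] low 0.327
4 [0.09, 0.004, 0.038] [-0.015, 0.361, 0.284]  tcp [0.432 0.348 0.324] low 0.31
6 [0.12, 0.017, 0.043] [-0.027, 0.518, 0.463]  tcp [0.438 0.38  0.331] low 0.297
8 [0.136, 0.035, 0.044] [-0.043, 0.658, 0.664]  tcp [0.453 0.399 0.337] low 0.289
10 [0.137, 0.057, 0.044] [-0.064, 0.777, 0.884]  tcp [0.474 0.404 0.34 ] low 0.281
12 [0.122, 0.078, 0.046] [-0.09, 0.876, 1.12]  tcp [0.498 0.395 0.335] low 0.273
call
14 [0.004, 0.034, -0.005] [-0.081, 0.107, 0.224]  tcp [0.521 0.373 0.321] low 0.262
16 [-0.003, 0.075, -0.017] [-0.177, 0.204, 0.452]  tcp [0.538 0.341 0.298] low 0.247
18 [-0.023, 0.12, -0.036] [-0.287, 0.295, 0.682]  tcp [0.545 0.3   0.266] low 0.229
20 [-0.057, 0.162, -0.063] [-0.41, 0.379, 0.911]  tcp [0.54  0.253 0.228] low 0.207
22 [-0.104, 0.198, -0.095] [-0.544, 0.46, 1.138]  tcp [0.519 0.203 0.186] low 0.184
24 [-0.162, 0.223, -0.133] [-0.688, 0.539, 1.361]  tcp [0.482 0.155 0.146] low 0.161
```

```bash
python3 -m pendant '{"delta_pos":[[0.025,0,0.012],[0.049,-0.002,0.025],[0.07,0,0.03],[0.09,0.004,0.038],[0.105,0.01,0.04],[0.12,0.017,0.043],[0.13,0.026,0.043],[0.136,0.035,0.044],[0.137,0.046,0.044],[0.137,0.057,0.044],[0.13,0.068,0.045],[0.122,0.078,0.046]],"rotation":[[0,0.09,0.06],[-0.006,0.187,0.129],[-0.01,0.27,0.2],[-0.015,0.361,0.284],[-0.02,0.44,0.37],[-0.027,0.518,0.463],[-0.035,0.59,0.56],[-0.043,0.658,0.664],[-0.05,0.72,0.77],[-0.064,0.777,0.884],[-0.077,0.83,1.0],[-0.09,0.876,1.12]],"hand":[1,1,1,1,1,1,1,1,1,1,1,1]}'
python3 - <<'E'
from plan import *
M=Rt(AZ,np.pi/4,1)
print(observe()["joint_pos"].round(2))
q,c=ik(BK-.10*M[:,2],M,[.109,.489,2.396,2.892,.535,-1.482])
plan([q],12)
E
```

```text
time: 4.22
tcp_pos: [0.4972, 0.396, 0.3337]
eef_rot: [0.808, 0.216, 0.335, -0.434]
contact_force: [-0.1, 1.2, 0.5]
width: 0.0913
[ 0.14  0.34  2.01  1.62  0.91 -1.6 ]
call
2 [0.005, 0.034, -0.005] [-0.082, 0.107, 0.225]  tcp [0.52  0.374 0.32 ] low 0.261
4 [-0.002, 0.075, -0.017] [-0.178, 0.206, 0.453]  tcp [0.538 0.342 0.297] low 0.246
6 [-0.023, 0.12, -0.037] [-0.288, 0.296, 0.683]  tcp [0.545 0.3   0.265] low 0.228
8 [-0.057, 0.162, -0.063] [-0.411, 0.381, 0.913]  tcp [0.54  0.253 0.227] low 0.207
10 [-0.104, 0.198, -0.096] [-0.545, 0.463, 1.141]  tcp [0.519 0.203 0.186] low 0.184
12 [-0.161, 0.223, -0.134] [-0.689, 0.543, 1.365]  tcp [0.482 0.155 0.146] low 0.161
```

```bash
python3 -m pendant '{"delta_pos":[[0.003,0.017,-0.002],[0.005,0.034,-0.005],[0.002,0.055,-0.01],[-0.002,0.075,-0.017],[-0.012,0.098,-0.027],[-0.023,0.12,-0.037],[-0.04,0.141,-0.05],[-0.057,0.162,-0.063],[-0.08,0.18,-0.08],[-0.104,0.198,-0.096],[-0.132,0.211,-0.115],[-0.161,0.223,-0.134]],"rotation":[[-0.04,0.053,0.112],[-0.082,0.107,0.225],[-0.13,0.156,0.34],[-0.178,0.206,0.453],[-0.23,0.25,0.57],[-0.288,0.296,0.683],[-0.35,0.338,0.8],[-0.411,0.381,0.913],[-0.478,0.422,1.027],[-0.545,0.463,1.141],[-0.617,0.503,1.253],[-0.689,0.543,1.365]],"hand":[1,1,1,1,1,1,1,1,1,1,1,1]}'
python3 - <<'E'
from plan import *
M=Rt(AZ,np.pi/4,1)
rel(BK-.06*M[:,2],M);rel(BK,M)
T=cam("top");S=cam("scene")
o=np.zeros((400,800,3),np.uint8)
a=cv2.resize(T["img"][170:290,140:260],(400,400),interpolation=cv2.INTER_CUBIC);b=cv2.resize(S["img"][180:300,270:390],(400,400),interpolation=cv2.INTER_CUBIC)
o[:,:400]=a;o[:,400:]=b;cv2.imwrite("pics/pre.png",o[:,:,::-1])
E
```

```text
time: 5.22
tcp_pos: [0.4814, 0.1555, 0.1448]
eef_rot: [0.762, -0.5, 0.244, -0.331]
contact_force: [0.6, -0.6, -0.9]
width: 0.0913
dpos [0.0026 0.0016 0.0397] rot [-0.0629  0.0476  0.1011] | t 5.22 tcp [0.4814 0.1555 0.1448] w 0.0913 F [ 0.6 -0.6 -0.9] q [ 0.04  0.56  2.45  2.78  0.73 -1.57]
dpos [0.0053 0.0055 0.0995] rot [-0.0629  0.0476  0.1011] | t 5.22 tcp [0.4814 0.1555 0.1448] w 0.0913 F [ 0.6 -0.6 -0.9] q [ 0.04  0.56  2.45  2.78  0.73 -1.57]
```

View pics/pre.png

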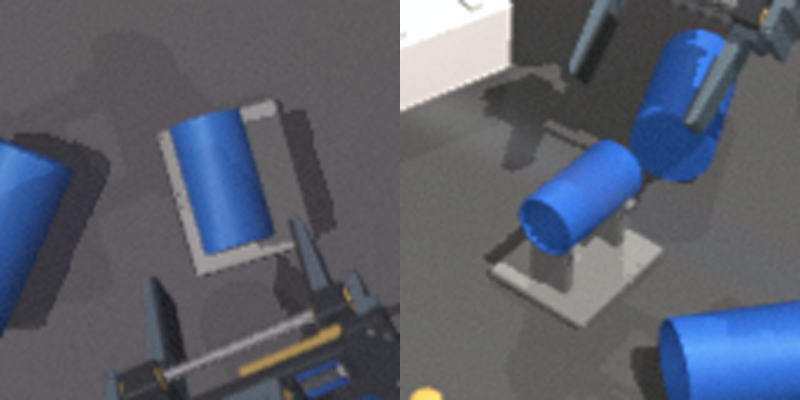

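The open fingers, at crop (155,310) and (305,250), are lined up on either side of the small beaker at (222,180). I'll finish the rotation, then advance and grip.

```bash
python3 -m pendant '{"delta_pos":[[0.002,0.001,0.01],[0.003,0.002,0.02],[0.003,0.002,0.04],[0.004,0.004,0.06],[0.005,0.005,0.08],[0.005,0.0055,0.0995],[0.005,0.0055,0.0995],[0.005,0.0055,0.0995],[0.005,0.0055,0.0995]],"rotation":[[-0.063,0.048,0.101],[-0.063,0.048,0.101],[-0.063,0.048,0.101],[-0.063,0.048,0.101],[-0.063,0.048,0.101],[-0.063,0.048,0.101],[-0.063,0.048,0.101],[-0.063,0.048,0.101],[-0.063,0.048,0.101]],"hand":[1,1,1,1,1,1,1,1,1]}' 
python3 -c "
from plan import *
rel(BK,Rt(AZ,np.pi/4,1))"
```

```text
time: 6.07
tcp_pos: [0.5471, 0.1756, 0.0735]
eef_rot: [0.741, -0.553, 0.227, -0.305]
contact_force: [-0.3, -0.1, 0.3]
width: 0.0913
dpos [ 0.0014 -0.0029  0.0007] rot [0.0042 0.0018 0.0011] | t 6.07 tcp [0.5471 0.1756 0.0735] w 0.0913 F [-0.3 -0.1  0.3] q [ 0.15  0.71  2.27  2.97  0.62 -1.53]
```

```bash
python3 -m pendant '{"delta_pos":[[0.001,-0.003,0.001],[0.001,-0.003,0.001],[0.001,-0.003,0.001],[0.001,-0.003,0.001],[0.001,-0.003,0.001],[0.001,-0.003,0.001],[0.001,-0.003,0.001],[0.001,-0.003,0.001]],"rotation":[[0.004,0.002,0],[0.004,0.002,0],[0.004,0.002,0],[0.004,0.002,0],[0.004,0.002,0],[0.004,0.002,0],[0.004,0.002,0],[0.004,0.002,0]],"hand":[1,1,0.3,0.3,0.3,0.3,0.3,0.3]}' 15
python3 -c "
from plan import *
rel(BK,Rt(AZ,np.pi/4,1))"
```

```text
time: 6.73
tcp_pos: [0.55, 0.1754, 0.0749]
eef_rot: [0.741, -0.552, 0.229, -0.306]
contact_force: [0.5, -0.4, -0.4]
width: 0.0542
dpos [ 0.0004  0.0001 -0.0003] rot [ 0.0003 -0.0001  0.0012] | t 6.73 tcp [0.55   0.1754 0.0749] w 0.0542 F [ 0.5 -0.4 -0.4] q [ 0.15  0.71  2.27  2.97  0.62 -1.53]
```

Still closing. I'll command the hand to 0 and then plan the lift.

```bash
python3 -m pendant '{"delta_pos":[[0,0,0],[0,0,0],[0,0,0],[0,0,0],[0,0,0]],"rotation":[[0,0,0],[0,0,0],[0,0,0],[0,0,0],[0,0,0]],"hand":[0,0,0,0,0]}' 15
python3 - <<'E'
from plan import *
M=Rt(AZ,np.pi/4,1);M2=Rt(DY,np.pi/4,1)
rel(BK+[0,0,.09],M)
q1,c1=ik(BK+[0,0,.07],M,[.15,.5,2.2,2.8,.4,-1.4]);print(q1.round(2),c1)
q2,c2=ik(np.r_[PEG[:2],.22],M2,[-.99,.43,1.92,1.19,.7,-.36]);print(q2.round(2),c2)
plan([q2],24,q1)
E
```

```text
time: 7.15
tcp_pos: [0.5501, 0.1755, 0.0749]
eef_rot: [0.741, -0.552, 0.229, -0.306]
contact_force: [-0.5, 1.2, 1.2]
width: 0.0503
dpos [ 0.0005 -0.0635 -0.0639] rot [ 0.0003 -0.0001  0.0012] | t 7.15 tcp [0.5501 0.1755 0.0749] w 0.0503 F [-0.5  1.2  1.2] q [ 0.15  0.71  2.27  2.97  0.62 -1.53]
[ 0.15  0.5   2.22  2.86  0.37 -1.41] 1.0412625354610229e-19
[-0.99  0.41  1.91  1.16  0.71 -0.32] 4.640431099205994e-20
call
2 [0.04, -0.026, 0.003] [0.05, 0.015, 0.02]  tcp [0.58  0.143 0.161] low 0.173
4 [0.081, -0.046, 0.002] [0.093, 0.028, 0.037]  tcp [0.606 0.107 0.176] low 0.185
6 [0.123, -0.062, -0.002] [0.129, 0.042, 0.051]  tcp [0.626 0.069 0.191] low 0.196
8 [0.165, -0.073, -0.009] [0.156, 0.055, 0.062]  tcp [0.64  0.029 0.203] low 0.207
10 [0.208, -0.077, -0.02] [0.174, 0.068, 0.071]  tcp [ 0.648 -0.013  0.214] low 0.216
12 [0.251, -0.076, -0.033] [0.181, 0.082, 0.079]  tcp [ 0.65  -0.057  0.222] low 0.224
call
14 [0.043, 0.002, -0.013] [-0.003, 0.015, 0.008]  tcp [ 0.646 -0.101  0.227] low 0.23
16 [0.087, 0.009, -0.03] [-0.017, 0.032, 0.017]  tcp [ 0.636 -0.147  0.23 ] low 0.234
18 [0.129, 0.023, -0.051] [-0.042, 0.051, 0.029]  tcp [ 0.619 -0.193  0.231] low 0.237
20 [0.171, 0.042, -0.076] [-0.077, 0.073, 0.045]  tcp [ 0.595 -0.24   0.229] low 0.237
22 [0.211, 0.066, -0.106] [-0.124, 0.098, 0.066]  tcp [ 0.564 -0.286  0.225] low 0.237
24 [0.248, 0.096, -0.14] [-0.18, 0.127, 0.094]  tcp [ 0.526 -0.331  0.22 ] low 0.236
```

```bash
python3 -m pendant '{"delta_pos":[[0,-0.006,-0.006],[0,-0.015,-0.015],[0,-0.025,-0.025],[0,-0.035,-0.035],[0,-0.045,-0.045],[0,-0.05,-0.05],[0,-0.05,-0.05]],"rotation":[[0,0,0],[0,0,0],[0,0,0],[0,0,0],[0,0,0],[0,0,0],[0,0,0]],"hand":[0,0,0,0,0,0,0]}' 20
python3 - <<'E'
from plan import *
M2=Rt(DY,np.pi/4,1)
print(observe()["joint_pos"].round(3))
q2,c2=ik(np.r_[PEG[:2],.22],M2,[-.99,.43,1.92,1.19,.7,-.36])
plan([q2],24)
T=cam("top");S=cam("scene")
o=np.zeros((400,800,3),np.uint8)
a=cv2.resize(T["img"][160:280,140:260],(400,400),interpolation=cv2.INTER_CUBIC);b=cv2.resize(S["img"][160:280,270:390],(400,400),interpolation=cv2.INTER_CUBIC)
o[:,:400]=a;o[:,400:]=b;cv2.imwrite("pics/lift.png",o[:,:,::-1])
E
```

```text
time: 7.73
tcp_pos: [0.5504, 0.1756, 0.1472]
eef_rot: [0.74, -0.552, 0.23, -0.307]
contact_force: [0.1, 0.4, -0.8]
width: 0.0504
[ 0.148  0.496  2.218  2.864  0.368 -1.412]
call
2 [0.04, -0.025, 0.003] [0.05, 0.015, 0.02]  tcp [0.581 0.143 0.163] low 0.175
4 [0.081, -0.046, 0.002] [0.093, 0.03, 0.037]  tcp [0.606 0.108 0.178] low 0.187
6 [0.123, -0.062, -0.002] [0.128, 0.044, 0.05]  tcp [0.626 0.069 0.192] low 0.198
8 [0.166, -0.072, -0.009] [0.155, 0.057, 0.061]  tcp [0.64  0.029 0.205] low 0.209
10 [0.209, -0.076, -0.019] [0.172, 0.07, 0.07]  tcp [ 0.649 -0.013  0.215] low 0.218
12 [0.251, -0.075, -0.032] [0.18, 0.084, 0.079]  tcp [ 0.651 -0.057  0.223] low 0.225
call
14 [0.043, 0.002, -0.013] [-0.003, 0.015, 0.008]  tcp [ 0.647 -0.102  0.228] low 0.231
16 [0.087, 0.01, -0.03] [-0.017, 0.031, 0.017]  tcp [ 0.636 -0.147  0.231] low 0.235
18 [0.129, 0.023, -0.05] [-0.042, 0.05, 0.03]  tcp [ 0.619 -0.194  0.232] low 0.237
20 [0.171, 0.043, -0.075] [-0.078, 0.072, 0.046]  tcp [ 0.595 -0.24   0.23 ] low 0.238
22 [0.21, 0.068, -0.105] [-0.125, 0.096, 0.068]  tcp [ 0.564 -0.286  0.226] low 0.237
24 [0.248, 0.098, -0.139] [-0.181, 0.124, 0.096]  tcp [ 0.526 -0.331  0.22 ] low 0.236
```

View pics/lift.png

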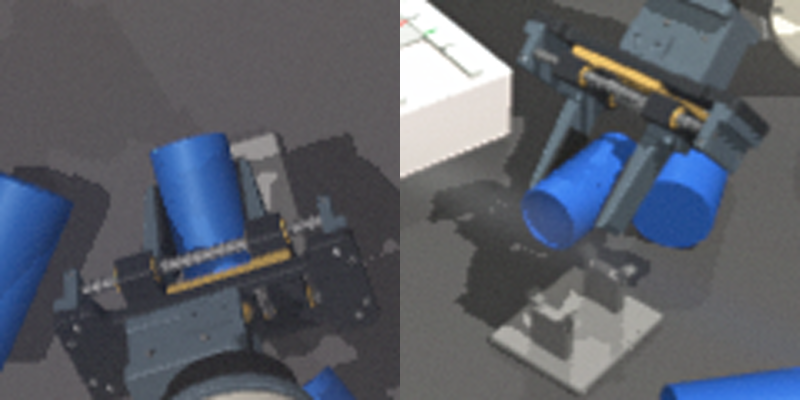

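The beaker, at (195,200) and (580,190) in the crop, is held level between the pads and clear of the empty cradle. Next I move it above the peg.

```bash
python3 -m pendant '{"delta_pos":[[0.02,-0.013,0.002],[0.04,-0.025,0.003],[0.06,-0.036,0.003],[0.081,-0.046,0.002],[0.102,-0.054,0],[0.123,-0.062,-0.002],[0.145,-0.067,-0.005],[0.166,-0.072,-0.009],[0.188,-0.074,-0.014],[0.209,-0.076,-0.019],[0.23,-0.076,-0.025],[0.251,-0.075,-0.032]],"rotation":[[0.025,0.008,0.01],[0.05,0.015,0.02],[0.07,0.022,0.03],[0.093,0.03,0.037],[0.11,0.037,0.044],[0.128,0.044,0.05],[0.142,0.05,0.056],[0.155,0.057,0.061],[0.164,0.064,0.066],[0.172,0.07,0.07],[0.177,0.077,0.075],[0.18,0.084,0.079]],"hand":[0,0,0,0,0,0,0,0,0,0,0,0]}'
python3 - <<'E'
from plan import *
M2=Rt(DY,np.pi/4,1)
print(observe()["joint_pos"].round(3))
q2,c2=ik(np.r_[PEG[:2],.22],M2,[-.99,.43,1.92,1.19,.7,-.36])
plan([q2],12)
E
```

```text
time: 8.83
tcp_pos: [0.6504, -0.0572, 0.2203]
eef_rot: [0.677, -0.571, 0.296, -0.357]
contact_force: [0.1, 1.7, -0.5]
width: 0.0504
[-0.423  0.458  2.065  2.014  0.541 -0.87 ]
call
2 [0.043, 0.002, -0.013] [-0.002, 0.015, 0.008]  tcp [ 0.646 -0.102  0.226] low 0.229
4 [0.086, 0.009, -0.03] [-0.016, 0.031, 0.017]  tcp [ 0.636 -0.148  0.23 ] low 0.233
6 [0.129, 0.022, -0.051] [-0.04, 0.05, 0.029]  tcp [ 0.619 -0.194  0.23 ] low 0.236
8 [0.17, 0.041, -0.076] [-0.076, 0.072, 0.045]  tcp [ 0.595 -0.24   0.229] low 0.237
10 [0.21, 0.066, -0.106] [-0.122, 0.097, 0.067]  tcp [ 0.564 -0.286  0.225] low 0.237
12 [0.248, 0.096, -0.141] [-0.178, 0.125, 0.095]  tcp [ 0.526 -0.331  0.22 ] low 0.236
```

```bash
python3 -m pendant '{"delta_pos":[[0.022,0.001,-0.006],[0.043,0.002,-0.013],[0.065,0.005,-0.021],[0.086,0.009,-0.03],[0.108,0.015,-0.04],[0.129,0.022,-0.051],[0.15,0.031,-0.063],[0.17,0.041,-0.076],[0.19,0.053,-0.091],[0.21,0.066,-0.106],[0.248,0.096,-0.141],[0.248,0.096,-0.141]],"rotation":[[0,0.007,0.004],[-0.002,0.015,0.008],[-0.008,0.023,0.012],[-0.016,0.031,0.017],[-0.027,0.04,0.023],[-0.04,0.05,0.029],[-0.057,0.06,0.037],[-0.076,0.072,0.045],[-0.098,0.084,0.056],[-0.122,0.097,0.067],[-0.178,0.125,0.095],[-0.178,0.125,0.095]],"hand":[0,0,0,0,0,0,0,0,0,0,0,0]}'
python3 - <<'E'
from plan import *
rel(np.r_[PEG[:2],.22],Rt(DY,np.pi/4,1))
E
```

```text
time: 9.83
tcp_pos: [0.5235, -0.3333, 0.219]
eef_rot: [0.658, -0.65, 0.267, -0.271]
contact_force: [1.4, 0.6, 0.4]
width: 0.0503
dpos [-0.0025 -0.0023  0.0009] rot [ 0.0047 -0.0012 -0.0033] | t 9.83 tcp [ 0.5235 -0.3333  0.219 ] w 0.0503 F [1.4 0.6 0.4] q [-1.    0.41  1.91  1.15  0.71 -0.31]
```

Now the half turn about tool z, +π (j6 goes from −0.31 to 2.83, which is in range).

```bash
Z='x'; python3 -m pendant '{"delta_pos":[[0,0,0],[0,0,0],[0,0,0],[0,0,0],[0,0,0],[0,0,0],[0,0,0],[0,0,0],[0,0,0],[0,0,0],[0,0,0],[0,0,0]],"rotation":[[0,0,0.08],[0,0,0.18],[0,0,0.3],[0,0,0.42],[0,0,0.54],[0,0,0.66],[0,0,0.78],[0,0,0.9],[0,0,1.02],[0,0,1.14],[0,0,1.26],[0,0,1.38]],"hand":[0,0,0,0,0,0,0,0,0,0,0,0]}' 20
python3 -m pendant '{"delta_pos":[[0,0,0],[0,0,0],[0,0,0],[0,0,0],[0,0,0],[0,0,0],[0,0,0],[0,0,0],[0,0,0],[0,0,0],[0,0,0],[0,0,0]],"rotation":[[0,0,0.1],[0,0,0.22],[0,0,0.34],[0,0,0.46],[0,0,0.58],[0,0,0.7],[0,0,0.82],[0,0,0.94],[0,0,1.06],[0,0,1.18],[0,0,1.3],[0,0,1.42]],"hand":[0,0,0,0,0,0,0,0,0,0,0,0]}' 20
python3 - <<'E'
from plan import *
rel(np.r_[PEG[:2],.22],Rt(DY,np.pi/4))
E
```

```text
time: 10.83
tcp_pos: [0.5233, -0.3324, 0.2176]
eef_rot: [-0.091, 0.92, -0.03, 0.379]
contact_force: [0.2, -0.8, -0.8]
width: 0.0509
time: 11.83
tcp_pos: [0.5231, -0.3317, 0.2162]
eef_rot: [0.533, 0.756, 0.226, 0.305]
contact_force: [0.3, 0.0, -0.9]
width: 0.0505
dpos [-0.0006  0.0046 -0.0009] rot [-0.0058 -0.0055  0.3231] | t 11.83 tcp [ 0.5231 -0.3317  0.2162] w 0.0505 F [ 0.3  0.  -0.9] q [-1.    0.41  1.91  1.15  0.72  2.5 ]
```

```bash
python3 -m pendant '{"delta_pos":[[0,0.004,0],[0,0.005,-0.001],[0,0.005,-0.001],[0,0.005,-0.001],[0,0.005,-0.001],[0,0.005,-0.001]],"rotation":[[0,0,0.11],[0,0,0.22],[-0.006,-0.006,0.326],[-0.006,-0.006,0.326],[-0.006,-0.006,0.326],[-0.006,-0.006,0.326]],"hand":[0,0,0,0,0,0]}' 20
python3 - <<'E'
from plan import *
rel(np.r_[PEG[:2],.22],Rt(DY,np.pi/4))
T=cam("top");S=cam("scene")
o=np.zeros((400,800,3),np.uint8)
a=cv2.resize(T["img"][175:295,370:490],(400,400),interpolation=cv2.INTER_CUBIC);b=cv2.resize(S["img"][90:190,190:290],(400,400),interpolation=cv2.INTER_CUBIC)
p=observe()["tcp_pos"]; print(proj(T,[p,p-[0,0,.045]]),proj(S,[p,p-[0,0,.045],PEG]))
o[:,:400]=a;o[:,400:]=b;cv2.imwrite("pics/flip.png",o[:,:,::-1])
E
```

```text
time: 12.33
tcp_pos: [0.5256, -0.3297, 0.2195]
eef_rot: [0.648, 0.659, 0.273, 0.268]
contact_force: [0.2, -0.5, -0.5]
width: 0.0505
dpos [-0.001   0.0003 -0.0003] rot [-0.0004 -0.0009 -0.0001] | t 12.33 tcp [ 0.5256 -0.3297  0.2195] w 0.0505 F [ 0.2 -0.5 -0.5] q [-0.99  0.41  1.91  1.16  0.71  2.82]
[[451.13776334 233.80879987]
 [442.54878478 234.1300696 ]] [[237.05972609 111.54980902]
 [238.08306251 124.49788247]
 [239.55689487 144.28928638]]
```

View pics/flip.png

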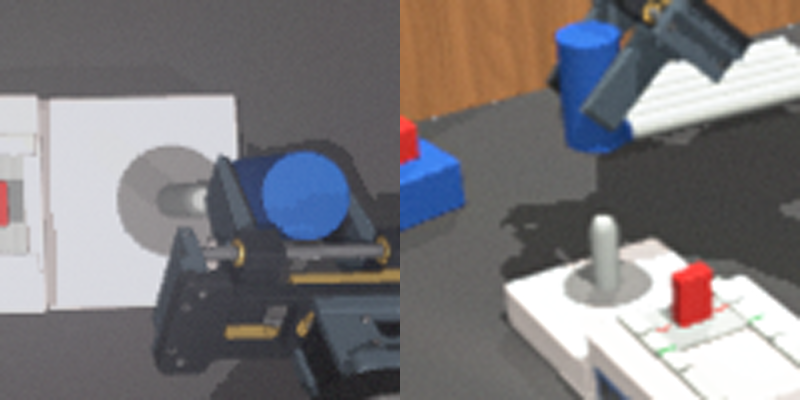

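The beaker is mouth down with its closed bottom up, above the peg (scene crop: rim about (595,142), peg (602,216)). The lateral error is within about 2–3 mm. Lowering.

```bash
python3 -m pendant '{"delta_pos":[[-0.001,-0.007,0.007],[-0.001,-0.018,0.018],[-0.001,-0.03,0.03],[-0.001,-0.04,0.04],[-0.001,-0.05,0.05],[-0.001,-0.056,0.056],[-0.001,-0.06,0.06],[-0.001,-0.06,0.06],[-0.001,-0.06,0.06]],"rotation":[[0,0,0],[0,0,0],[0,0,0],[0,0,0],[0,0,0],[0,0,0],[0,0,0],[0,0,0],[0,0,0]],"hand":[0,0,0,0,0,0,0,0,0]}'
python3 - <<'E'
from plan import *
rel(np.r_[PEG[:2],.085],Rt(DY,np.pi/4))
E
```

```text
time: 13.18
tcp_pos: [0.5258, -0.3308, 0.1349]
eef_rot: [0.648, 0.659, 0.273, 0.268]
contact_force: [-1.0, 0.5, 0.1]
width: 0.0504
dpos [ 0.     -0.0353  0.0352] rot [-0.0003 -0.0008 -0.0002] | t 13.18 tcp [ 0.5258 -0.3308  0.1349] w 0.0504 F [-1.   0.5  0.1] q [-0.99  0.58  1.98  1.44  0.65  2.46]
```

```bash
python3 -m pendant '{"delta_pos":[[0,-0.006,0.006],[0,-0.013,0.013],[0,-0.02,0.02],[0,-0.026,0.026],[0,-0.031,0.031],[0,-0.034,0.034],[0,-0.034,0.034],[0,-0.034,0.034]],"rotation":[[0,0,0],[0,0,0],[0,0,0],[0,0,0],[0,0,0],[0,0,0],[0,0,0],[0,0,0]],"hand":[0,0,0,0,0,0,0,0]}'
python3 - <<'E'
from plan import *
rel(np.r_[PEG[:2],.085],Rt(DY,np.pi/4))
E
```

```text
time: 13.85
tcp_pos: [0.5258, -0.3308, 0.0871]
eef_rot: [0.648, 0.659, 0.273, 0.268]
contact_force: [-0.0, -0.2, -1.1]
width: 0.0506
dpos [ 0.0001 -0.0016  0.0014] rot [-0.     -0.0007  0.0002] | t 13.85 tcp [ 0.5258 -0.3308  0.0871] w 0.0506 F [-0.  -0.2 -1.1] q [-0.99  0.68  2.    1.61  0.64  2.24]
```

```bash
python3 -m pendant '{"delta_pos":[[0,-0.001,0.001],[0,-0.002,0.002],[0,-0.002,0.002],[0,-0.002,0.002]],"rotation":[[0,0,0],[0,0,0],[0,0,0],[0,0,0]],"hand":[0,0,0,0]}'
python3 -m pendant '{"delta_pos":[[0,-0.001,0.001],[0,-0.0015,0.0015],[0,-0.0015,0.0015],[0,-0.0015,0.0015]],"rotation":[[0,0,0],[0,0,0],[0,0,0],[0,0,0]],"hand":[0,0,0,0]}'
python3 - <<'E'
from plan import *
rel(np.r_[PEG[:2],.085],Rt(DY,np.pi/4))
E
```

```text
time: 14.18
tcp_pos: [0.5259, -0.331, 0.0845]
eef_rot: [0.647, 0.659, 0.273, 0.268]
contact_force: [0.2, 0.1, -0.4]
width: 0.0505
time: 14.52
tcp_pos: [0.5263, -0.331, 0.0838]
eef_rot: [0.647, 0.659, 0.274, 0.269]
contact_force: [-8.2, 2.8, 19.2]
width: 0.0505
dpos [ 0.0003  0.0004 -0.0013] rot [ 0.0027 -0.0003  0.0007] | t 14.52 tcp [ 0.5263 -0.331   0.0838] w 0.0505 F [-8.2  2.8 19.2] q [-0.99  0.69  2.01  1.63  0.65  2.22]
```

The rim has landed (19 N up). I'll ease the load and open.

```bash
python3 -m pendant '{"delta_pos":[[0,0.001,-0.001],[0,0.001,-0.001],[0,0.001,-0.001],[0,0.001,-0.001],[0,0.001,-0.001],[0,0.001,-0.001],[0,0.001,-0.001],[0,0.001,-0.001],[0,0.001,-0.001],[0,0.001,-0.001]],"rotation":[[0,0,0],[0,0,0],[0,0,0],[0,0,0],[0,0,0],[0,0,0],[0,0,0],[0,0,0],[0,0,0],[0,0,0]],"hand":[0,0,0,0.6,0.7,0.8,0.9,0.9,0.9,0.9]}'
python3 - <<'E'
from plan import *
M=Rt(DY,np.pi/4);rel(np.r_[PEG[:2],.085]-.16*M[:,2],M)
T=cam("top");S=cam("scene")
o=np.zeros((400,800,3),np.uint8)
a=cv2.resize(T["img"][175:295,350:470],(400,400),interpolation=cv2.INTER_CUBIC);b=cv2.resize(S["img"][110:210,190:290],(400,400),interpolation=cv2.INTER_CUBIC)
o[:,:400]=a;o[:,400:]=b;cv2.imwrite("pics/seat.png",o[:,:,::-1])
E
```

```text
time: 15.35
tcp_pos: [0.5264, -0.331, 0.0852]
eef_rot: [0.647, 0.659, 0.274, 0.269]
contact_force: [0.3, -0.1, 0.3]
width: 0.0818
dpos [ 0.0003 -0.0002 -0.1603] rot [ 0.0027 -0.0002  0.0008] | t 15.35 tcp [ 0.5264 -0.331   0.0852] w 0.0818 F [ 0.3 -0.1  0.3] q [-0.99  0.69  2.01  1.63  0.65  2.23]
```

View pics/seat.png

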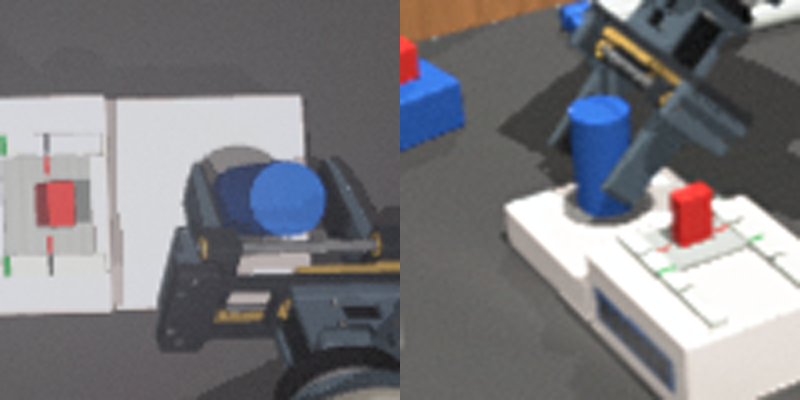

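The beaker stands mouth down on the plinth at scene crop (600,160), free between the open fingers. I'll plan the retreat and the move to the gate.

Run:
```python
from plan import *
M=Rt(DY,np.pi/4);P=np.r_[PEG[:2],.085]
q=observe()["joint_pos"]
for s in(.04,.08,.12,.16):
    q,c=ik(P-s*M[:,2],M,q);print(s,q.round(2),"%.0e"%c)
for fl in(0,1):
    g,c=ik(np.r_[GRIP[:2],.2],Rt(DY,0,fl));print(fl,g.round(2),c)
g,c=ik(np.r_[GRIP[:2],.2],Rt(DY,0,1))
plan([g],24,q)
```

```text
0.04 [-1.05  0.62  2.04  1.52  0.67  2.3 ] 5e-28
0.08 [-1.11  0.54  2.06  1.41  0.7   2.37] 5e-27
0.12 [-1.18  0.47  2.07  1.3   0.75  2.45] 8e-27
0.16 [-1.24  0.39  2.08  1.19  0.81  2.53] 4e-27
0 [-0.45  0.43  1.56 -0.    1.15 -2.04] 3.800147321616714e-26
1 [-0.45  0.43  1.56 -0.    1.15  1.11] 3.3345127352532836e-28
call
2 [0.024, 0.011, 0.015] [0.027, 0.085, -0.259]  tcp [ 0.431 -0.309  0.196] low 0.203
4 [0.047, 0.019, 0.027] [0.047, 0.172, -0.518]  tcp [ 0.445 -0.286  0.192] low 0.195
6 [0.068, 0.025, 0.038] [0.06, 0.26, -0.774]  tcp [ 0.456 -0.264  0.189] low 0.189
8 [0.087, 0.029, 0.047] [0.068, 0.35, -1.028]  tcp [ 0.464 -0.245  0.185] low 0.185
10 [0.104, 0.031, 0.054] [0.07, 0.441, -1.279]  tcp [ 0.471 -0.228  0.182] low 0.185
12 [0.117, 0.033, 0.06] [0.067, 0.536, -1.527]  tcp [ 0.476 -0.214  0.179] low 0.188
call
14 [-0.005, 0.009, 0.006] [-0.006, 0.083, -0.249]  tcp [ 0.481 -0.204  0.178] low 0.194
16 [-0.01, 0.015, 0.01] [-0.016, 0.166, -0.495]  tcp [ 0.486 -0.196  0.178] low 0.203
18 [-0.017, 0.02, 0.013] [-0.03, 0.251, -0.737]  tcp [ 0.493 -0.191  0.18 ] low 0.214
20 [-0.026, 0.022, 0.013] [-0.046, 0.337, -0.975]  tcp [ 0.501 -0.188  0.184] low 0.227
22 [-0.038, 0.024, 0.011] [-0.066, 0.427, -1.207]  tcp [ 0.511 -0.186  0.19 ] low 0.242
24 [-0.053, 0.025, 0.007] [-0.088, 0.521, -1.432]  tcp [ 0.523 -0.185  0.2  ] low 0.26
```

```bash
python3 -m pendant '{"delta_pos":[[0,0,-0.01],[0,0,-0.025],[0,0,-0.045],[0,0,-0.065],[0,0,-0.085],[0,0,-0.105],[0,0,-0.125],[0,0.01,-0.14],[0,0.03,-0.155],[0,0.05,-0.17],[0,0.05,-0.17],[0,0.05,-0.17]],"rotation":[[0,0,0],[0,0,0],[0,0,0],[0,0,0],[0,0,0],[0,0,0],[0,0,0],[0,0,0],[0,0,0],[0,0,0],[0,0,0],[0,0,0]],"hand":[0.9,0.9,0.9,0.9,0.9,0.9,0.9,0.9,0.9,0.9,0.9,0.9]}'
python3 - <<'E'
from plan import *
print(observe()["joint_pos"].round(2))
g,c=ik(np.r_[GRIP[:2],.23],Rt(DY,0,1),[-.45,.43,1.56,0,1.15,1.11])
plan([g],24)
E
```

```text
time: 16.45
tcp_pos: [0.4408, -0.3326, 0.2419]
eef_rot: [0.646, 0.659, 0.273, 0.27]
contact_force: [0.3, -0.2, -1.0]
width: 0.0822
[-1.18  0.32  2.    1.09  0.84  2.74]
call
2 [0.023, 0.008, 0.014] [0.033, 0.079, -0.261]  tcp [ 0.456 -0.309  0.238] low 0.245
4 [0.046, 0.014, 0.026] [0.059, 0.16, -0.52]  tcp [ 0.468 -0.286  0.234] low 0.236
6 [0.067, 0.017, 0.035] [0.077, 0.244, -0.778]  tcp [ 0.477 -0.265  0.229] low 0.229
8 [0.085, 0.019, 0.043] [0.089, 0.33, -1.033]  tcp [ 0.484 -0.247  0.224] low 0.225
10 [0.101, 0.02, 0.05] [0.095, 0.42, -1.285]  tcp [ 0.488 -0.23   0.22 ] low 0.225
12 [0.115, 0.02, 0.055] [0.094, 0.513, -1.534]  tcp [ 0.492 -0.217  0.217] low 0.227
call
14 [-0.003, 0.009, 0.006] [-0.007, 0.079, -0.251]  tcp [ 0.495 -0.206  0.215] low 0.233
16 [-0.006, 0.016, 0.01] [-0.018, 0.159, -0.498]  tcp [ 0.499 -0.198  0.214] low 0.241
18 [-0.01, 0.021, 0.012] [-0.035, 0.24, -0.741]  tcp [ 0.503 -0.192  0.215] low 0.251
20 [-0.016, 0.025, 0.013] [-0.057, 0.322, -0.98]  tcp [ 0.508 -0.189  0.217] low 0.261
22 [-0.025, 0.027, 0.011] [-0.084, 0.407, -1.214]  tcp [ 0.515 -0.187  0.222] low 0.274
24 [-0.036, 0.028, 0.008] [-0.116, 0.496, -1.441]  tcp [ 0.523 -0.185  0.23 ] low 0.29
```

```bash
python3 -m pendant '{"delta_pos":[[0.012,0.004,0.007],[0.023,0.008,0.014],[0.035,0.011,0.02],[0.046,0.014,0.026],[0.056,0.016,0.03],[0.067,0.017,0.035],[0.076,0.018,0.039],[0.085,0.019,0.043],[0.093,0.02,0.046],[0.101,0.02,0.05],[0.108,0.02,0.052],[0.108,0.02,0.052]],"rotation":[[0.016,0.04,-0.12],[0.03,0.075,-0.24],[0.045,0.11,-0.36],[0.056,0.15,-0.48],[0.065,0.185,-0.6],[0.073,0.225,-0.72],[0.08,0.265,-0.84],[0.086,0.305,-0.96],[0.09,0.345,-1.08],[0.093,0.39,-1.2],[0.095,0.43,-1.32],[0.095,0.47,-1.41]],"hand":[0.9,0.9,0.9,0.9,0.9,0.9,0.8,0.8,0.8,0.8,0.8,0.8]}'
python3 - <<'E'
from plan import *
print(observe()["joint_pos"].round(2))
g,c=ik(np.r_[GRIP[:2],.2],Rt(DY,0,1),[-.45,.43,1.56,0,1.15,1.11])
plan([g],14)
E
```

```text
time: 17.45
tcp_pos: [0.4889, -0.222, 0.2175]
eef_rot: [0.003, 0.969, 0.138, 0.204]
contact_force: [0.3, -0.3, 0.3]
width: 0.0728
[-0.84  0.36  1.78  0.59  1.02  1.99]
call
2 [0.001, 0.008, 0.01] [-0.0, 0.075, -0.229]  tcp [ 0.491 -0.211  0.211] low 0.225
4 [0.001, 0.015, 0.018] [-0.006, 0.151, -0.456]  tcp [ 0.494 -0.203  0.205] low 0.227
6 [0.0, 0.019, 0.025] [-0.016, 0.226, -0.682]  tcp [ 0.497 -0.197  0.201] low 0.231
8 [-0.002, 0.023, 0.03] [-0.032, 0.302, -0.905]  tcp [ 0.501 -0.192  0.198] low 0.237
10 [-0.007, 0.025, 0.034] [-0.053, 0.379, -1.126]  tcp [ 0.507 -0.189  0.197] low 0.242
12 [-0.013, 0.027, 0.037] [-0.078, 0.459, -1.344]  tcp [ 0.514 -0.187  0.198] low 0.25
call
14 [-0.003, -0.009, -0.002] [-0.03, 0.07, -0.218]  tcp [ 0.523 -0.185  0.2  ] low 0.26
```

```bash
python3 -m pendant '{"delta_pos":[[0.001,0.004,0.005],[0.001,0.008,0.01],[0.001,0.012,0.014],[0.001,0.015,0.018],[0,0.017,0.022],[0,0.019,0.025],[-0.001,0.021,0.028],[-0.002,0.023,0.03],[-0.005,0.024,0.032],[-0.007,0.025,0.034],[-0.01,0.026,0.036],[-0.013,0.027,0.037]],"rotation":[[0,0.037,-0.115],[0,0.075,-0.229],[-0.003,0.113,-0.343],[-0.006,0.151,-0.456],[-0.01,0.188,-0.57],[-0.016,0.226,-0.682],[-0.023,0.264,-0.794],[-0.032,0.302,-0.905],[-0.042,0.34,-1.016],[-0.053,0.379,-1.126],[-0.065,0.42,-1.235],[-0.078,0.459,-1.344]],"hand":[0.7,0.7,0.7,0.7,0.7,0.7,0.7,0.7,0.7,0.7,0.7,0.7]}'
python3 - <<'E'
from plan import *
rel(np.r_[GRIP[:2],.2],Rt(DY,0,1))
E
```

```text
time: 18.45
tcp_pos: [0.5133, -0.1866, 0.1959]
eef_rot: [-0.635, 0.772, 0.015, 0.034]
contact_force: [0.4, -0.4, -0.5]
width: 0.0642
dpos [-0.0034 -0.0098 -0.0037] rot [-0.0269  0.0692 -0.2118] | t 18.45 tcp [ 0.5133 -0.1866  0.1959] w 0.0642 F [ 0.4 -0.4 -0.5] q [-0.5   0.42  1.59  0.08  1.13  1.23]
```

```bash
python3 -m pendant '{"delta_pos":[[-0.002,-0.005,0],[-0.003,-0.01,0],[-0.003,-0.01,0],[-0.003,-0.01,0],[-0.003,-0.01,0],[-0.003,-0.01,0]],"rotation":[[-0.013,0.035,-0.11],[-0.027,0.069,-0.212],[-0.027,0.069,-0.212],[-0.027,0.069,-0.212],[-0.027,0.069,-0.212],[-0.027,0.069,-0.212]],"hand":[0.65,0.65,0.65,0.65,0.65,0.65]}'
python3 - <<'E'
from plan import *
rel(np.r_[GRIP[:2],.109],Rt(DY,0,1))
S=cam("scene")
b=cv2.resize(S["img"][100:220,180:320],(700,600),interpolation=cv2.INTER_CUBIC)
cv2.imwrite("pics/gate.png",b[:,:,::-1])
E
```

```text
time: 18.95
tcp_pos: [0.523, -0.1858, 0.1959]
eef_rot: [0.712, -0.702, -0.001, -0.0]
contact_force: [0.2, 0.4, 0.2]
width: 0.0591
dpos [-0.0003 -0.0005  0.0869] rot [ 0.0005  0.0016 -0.003 ] | t 18.95 tcp [ 0.523  -0.1858  0.1959] w 0.0591 F [0.2 0.4 0.2] q [-0.45  0.44  1.57  0.    1.14  1.11]
```

View pics/gate.png

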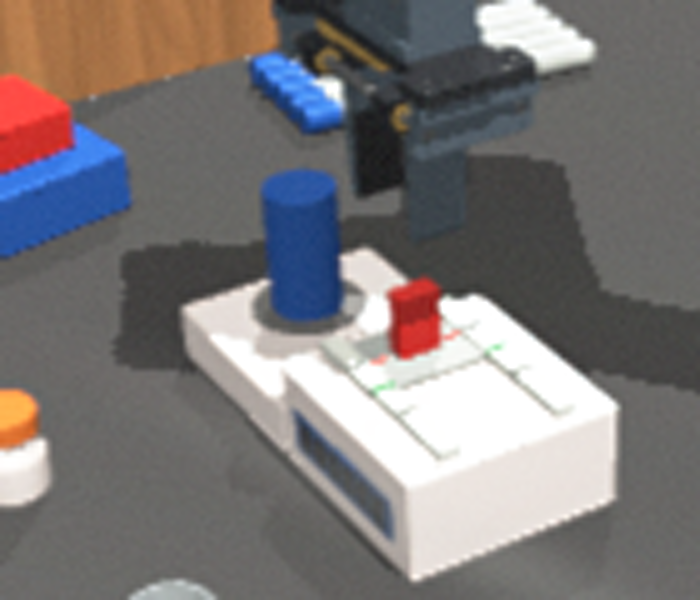

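The beaker stands upright on the plinth at (300,245) in the crop. The jaws are directly above the red grip at (413,318). Descend and grip.

```bash
python3 -m pendant '{"delta_pos":[[0,-0.001,0.01],[0,-0.001,0.025],[0,-0.001,0.04],[0,-0.001,0.055],[0,-0.001,0.07],[0,-0.001,0.08],[0,-0.001,0.086],[0,-0.001,0.086],[0,-0.001,0.086],[0,-0.001,0.086]],"rotation":[[0,0,0],[0,0,0],[0,0,0],[0,0,0],[0,0,0],[0,0,0],[0,0,0],[0,0,0],[0,0,0],[0,0,0]],"hand":[0.65,0.65,0.65,0.65,0.65,0.65,0.65,0.65,0.65,0.65]}'
python3 -m pendant '{"delta_pos":[[0,0,0],[0,0,0],[0,0,0],[0,0,0],[0,0,0],[0,0,0],[0,0,0],[0,0,0],[0,0,0],[0,0,0]],"rotation":[[0,0,0],[0,0,0],[0,0,0],[0,0,0],[0,0,0],[0,0,0],[0,0,0],[0,0,0],[0,0,0],[0,0,0]],"hand":[0,0,0,0,0,0,0,0,0,0]}' 40
python3 - <<'E'
from plan import *
M=Rt(DY,0,1);o=observe();rel(o["tcp_pos"]+[-.03*np.sin(DY),.03*np.cos(DY),0],M)
E
```

```text
time: 19.83
tcp_pos: [0.5244, -0.186, 0.1107]
eef_rot: [0.712, -0.702, -0.0, -0.001]
contact_force: [-0.6, 0.0, 0.7]
width: 0.0596
time: 20.67
tcp_pos: [0.5243, -0.1841, 0.1107]
eef_rot: [0.712, -0.702, -0.001, -0.001]
contact_force: [3.5, 17.8, 5.4]
width: 0.0176
dpos [-0.03    0.0001  0.0001] rot [-0.0003  0.0036 -0.0026] | t 20.67 tcp [ 0.5243 -0.1841  0.1107] w 0.0176 F [ 3.5 17.8  5.4] q [-0.45  0.55  1.65  0.    0.94  1.11]
```

```bash
python3 -m pendant '{"delta_pos":[[-0.003,0,0],[-0.007,0,0],[-0.011,0,0],[-0.015,0,0],[-0.019,0,0],[-0.023,0,0],[-0.027,0,0],[-0.03,0,0],[-0.03,0,0],[-0.03,0,0],[-0.03,0,0],[-0.03,0,0]],"rotation":[[0,0,0],[0,0,0],[0,0,0],[0,0,0],[0,0,0],[0,0,0],[0,0,0],[0,0,0],[0,0,0],[0,0,0],[0,0,0],[0,0,0]],"hand":[0,0,0,0,0,0,0,0,0,0,0,0]}' 40
python3 - <<'E'
from plan import *
o=observe();print(o["tcp_pos"].round(4),o["contact_force"].round(1),o["width"])
T=cam("top");S=cam("scene")
o=np.zeros((500,800,3),np.uint8)
o[:,:400]=cv2.resize(T["img"][190:280,307:379],(400,500),interpolation=cv2.INTER_CUBIC)
o[:,400:]=cv2.resize(S["img"][130:210,230:294],(400,500),interpolation=cv2.INTER_CUBIC)
cv2.imwrite("pics/hold.png",o[:,:,::-1])
E
```

```text
time: 21.67
tcp_pos: [0.5238, -0.1549, 0.1108]
eef_rot: [0.712, -0.702, -0.001, -0.001]
contact_force: [-2.3, -10.4, -3.2]
width: 0.0178
[ 0.5238 -0.1549  0.1108] [ -2.3 -10.4  -3.2] 0.017753012414190732
```

View pics/hold.png

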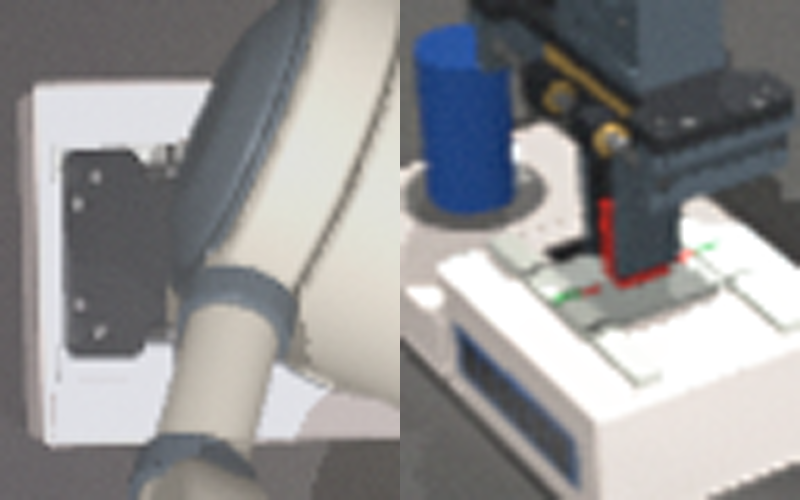

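The red pointers are level with the green lines (crop (590,292) and (565,296) on one rail). The measured pull is 10.4 N, and 10.5 N is expected at half travel. The beaker is upright and untouched. I'll hold briefly, verify and hand in.

```bash
python3 -m pendant '{"delta_pos":[[0,0,0],[0,0,0],[0,0,0],[0,0,0],[0,0,0],[0,0,0],[0,0,0],[0,0,0],[0,0,0],[0,0,0]],"rotation":[[0,0,0],[0,0,0],[0,0,0],[0,0,0],[0,0,0],[0,0,0],[0,0,0],[0,0,0],[0,0,0],[0,0,0]],"hand":[0,0,0,0,0,0,0,0,0,0]}' 40
python3 - <<'E'
from station import *
import numpy as np
o=observe();print(o["time"],o["tcp_pos"].round(4),o["contact_force"].round(1),o["width"],np.abs(o["joint_velocities"]).max())
ok=-.161<o["tcp_pos"][1]<-.149 and o["contact_force"][1]<-7
print("ok",ok)
if ok: print(close_job())
E
```

```text
time: 22.6
tcp_pos: [0.5238, -0.1559, 0.1108]
eef_rot: [0.712, -0.702, -0.0, -0.0]
contact_force: [-2.5, -10.5, -1.9]
width: 0.0178
22.6 [ 0.5238 -0.1559  0.1108] [ -2.5 -10.5  -1.9] 0.017800336151200708 0.0013658397393904954
ok True
the job is handed in; nothing more can be done
None
```

The job is done and handed in at 22.6 s. The blue beaker stands mouth down over the peg, and the arm is holding the air gate at half travel.

- **Beaker:** I took the small beaker from its cradle, turned it with a half turn about the tool axis and lowered it over the peg. It touched down at about 19 N; I then eased off and let go. Later pictures show it upright on the plinth and clear of the gripper.
- **Gate:** I gripped the red grip at 40 N and slid it about 28–29 mm by TCP position. The red pointers looked level with the green lines. The measured pull was 10.5 N, which matches half travel, and the arm was still.
- **Disagreements along the way:**
  - The first approach ran into the j4 and j5 limits. I fitted the arm's kinematics from measured poses and replanned, and there were no problems after that.
  - Closing on the grip left a 17.8 N side load against the shut stop. It went away once the gate moved.
  - During the last hold the TCP crept back about 1 mm, well within tolerance.
- **Not checked:** I did not re-measure the glass beaker, weight and jar at the end. The planned path stayed clear of them.

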